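# Find the loaded ball-mill canisters by weight and tip them out

## Robot

A 6-joint arm with a two-finger parallel gripper is mounted at the origin on the work surface. World frame = base frame: x ahead of the robot, y to its left, z up, the work surface at z = 0. Lengths are in mm, angles in rad, forces in N, time in s.
With the tool pointing down it reaches from about 200 to 875 mm from the base axis. Payload 3.4 kg.
Tool frame: the origin (TCP) lies at the very end of the fingers, on their centre line; the grasp point (between the pads) lies 19 mm behind it; z points along the fingers, x is the direction in which the jaws open and shut, and the axes are right-handed (so a half turn about z gives the same grasp; the last joint's range is limited). The gripper opens to 94 mm and grips with 3 to 60 N. Pads are 16 mm wide; open, the fingers measure 119 mm over their backs; the gripper's body (75 mm by 177 mm) begins 78 mm behind the grasp point.
Start: joints at [1.084, 0.276, 1.505, -0, 1.361, -0.121], TCP at [205.696, 536.989, 179.493] pointing down, gripper open.
Joint ranges: [-2.89, 2.89], [-0.75, 2.08], [0.22, 2.7], [-1.18, 4.32], [0.11, 2.71], [-2.7, 2.7]. Speed limits (rad/s): [2.57, 2.57, 3.14, 3.14, 3.14, 3.14].

## Interface

Orientations are given as a rotation vector (axis times angle).
In Python, from bench import manip, inverse_kinematics, sensors, vision, job gives the robot as it stands. The module is installed in compiled form; this text tells all that it offers. Calls block until the motion is done:
- manip.move_pose(position, orientation): joint-space move of the TCP to a pose.
- manip.movel(position, vel=150, frame=None, stop_force=None): straight line of the TCP; frame=None keeps the orientation; vel is the mean speed in mm/s. With stop_force (N) it stops when the force on the tool has changed by that much, and returns True; else False.
- manip.goto_joints(angles): joint-space move.
- manip.ungrasp() and manip.gripper_close(effort=None): open the fingers fully, or close them until they stop; effort is the grip in N (None keeps the last).
- manip.dwell(seconds).
- inverse_kinematics(position, orientation): joint angles nearest the present ones, or None.
- sensors.read_state(): the state.
- vision.camera(name): name is "scene" or "side" or "wrist"; returns the picture (400x640x3 uint8, red, green, blue); there is no depth.
- vision.get_calibration(name): a dict with "vfov" (degrees; the focal length in pixels is half the picture's height over the tangent of half this angle, whatever the lens; pixels are square), "cx", "cy" (the principal point, pixels), "world_from_camera" (4x4, takes a point from camera to world coordinates). Camera axes: x right, y down, z forward; pixel columns grow to the right and rows downward; lengths in mm; the calibration is good to about 2 mm. The wrist camera is an equidistant fisheye: a pixel r from the principal point sees the ray r / f radians off the axis. A picture is of the moment at which its call begins: read the wrist's pose just before it. get_calibration takes no time and is no camera call; for the wrist camera it gives the pose at the moment of the call.
A pose or a line that the arm cannot do raises manip.IKError and nothing moves.
- job.close_job(): hands the job in, once; it reports no verdict.
The state is a dict: "time": time; "joint_positions": joint angles; "qvel": joint speeds; "tau": joint torques, N m; "eef_pos": TCP position; "orientation": TCP orientation; "force": force on the tool from outside, world axes, zero at the start; "wrist_torque": the same for the moment, N m; "finger_gap": finger opening in mm.
Only numpy, scipy, OpenCV 4.12 (cv2) and the standard library are available. Lean on these libraries where they do the work, as an engineer would, in place of code of your own. Each camera call takes 0.05 s, during which the arm holds its last target. There are 200 camera calls.

## Task

Some of the three blue canisters still hold a steel grinding ball: lift each one and judge by its weight. Stand every loaded one on the step of a free bay of the tipping rack and push it over so that its ball drops into the balance pan, leaving it lying in its bay; keep any empty canister upright and stand it on the green mat. Leave everything else on the bench where it is.

Things in the scene. Friction and masses are not known exactly. Their poses are not given: they have to be found in the camera images.
- canister_a: opaque blue canister, one of three alike. Origin: centre of underside, z up its axis. Black foot 68 mm across, 8 mm high; round body 56 mm across to 100 mm; grey flap lid to 104.5 mm, hinged at the rim, shut by its own weight, swings open when tipped. Grip across the body about 75 mm up. Weighs 115 to 150 g empty, 190 g more with a 36 mm steel ball inside
- canister_b: opaque blue canister, one of three alike. Origin: centre of underside, z up its axis. Black foot 68 mm across, 8 mm high; round body 56 mm across to 100 mm; grey flap lid to 104.5 mm, hinged at the rim, shut by its own weight, swings open when tipped. Grip across the body about 75 mm up. Weighs 115 to 150 g empty, 190 g more with a 36 mm steel ball inside
- canister_c: opaque blue canister, one of three alike. Origin: centre of underside, z up its axis. Black foot 68 mm across, 8 mm high; round body 56 mm across to 100 mm; grey flap lid to 104.5 mm, hinged at the rim, shut by its own weight, swings open when tipped. Grip across the body about 75 mm up. Weighs 115 to 150 g empty, 190 g more with a 36 mm steel ball inside
- rack: fixed aluminium tipping rack, 200 mm wide, two bays at y = +50 and -50 mm. Origin: centre of underside, below the steps; x = tipping direction, to the balance. Each bay: rubber step 115 mm high from x = -45 to 32 mm between 10 mm high cheeks 78 mm apart; at x = 28 mm two kerb studs 7 mm high, 44 mm apart; then a saddle sloping 15 degrees down to x = 110 mm between cheeks 64 mm apart
- bay_left (a point): where the centre of a standing canister's underside belongs, on the step (115 mm up) of the bay at the rack's +y, about 5 mm short of the studs; axes as the rack's. Pushed near its top towards +x, the canister slides to the studs, tips over them once it leans about 40 degrees, and lies down in the saddle with its mouth over the pan
- bay_right (a point): the same point of the bay at the rack's -y, 100 mm from bay_left. A canister lying in a bay reaches up to 190 mm above the table: carry the next one clear of it
- pan (a joint): how far the steel catch pan (190 by 220 mm, 36 mm deep, in front of the rack) has sunk on the balance's spring, in m: 0 empty, about 0.006 more for each steel ball in it, 0.018 at most
- empties_mat: round green mat, 120 mm across and 2 mm thick, fixed on the table; origin at the centre of its underside
- bung: bystander: brown conical stopper, 40 mm across, 30 mm high, standing; origin under its centre
- beaker: bystander: clear beaker 68 mm across, 80 mm high; origin under its centre
- reagent: bystander: amber jar with blue cap, 60 mm across, 120 mm high; origin under its centre
- wrench: bystander: steel wrench 150 mm long, lying along its x
- brush: bystander: brush 160 mm long, lying along its x
- clamp_block: bystander: dark steel clamp block 50 by 30 mm, 20 mm high, with a green screw on top to 35 mm; origin under its centre
Things that resemble listed ones, but are neither listed nor needed, are in the scene too. What is shaped like the canister_c but turquoise is not meant.

How it is judged (in metres and radians):
On the way, in this order (a step that is already met when the one before it is completed fails the run):
1. a first steel ball lies in the balance pan (value of joint pan above 0.0045 m), for 0.4 s.
2. all the steel balls lie in the balance pan (value of joint pan above 0.0105 m), for 0.4 s.
At the end, for the whole second after the job is handed in: all steel balls lie in the balance pan, every canister that was loaded lies at rest tipped over in a bay of the rack (axis 75 to 120 degrees from upright), and the empty one stands upright on the green mat, centres within 30 mm; all released (value of joint pan between 0.0105 and 0.0145 m and ((angle between canister_a's own z axis and vertical below 0.1 rad and horizontal distance between canister_a and empties_mat below 0.03 m and height (world z) of canister_a below 0.006 m and linear speed of canister_a below 0.02 m/s and angle between canister_b's own z axis and vertical between 1.3 and 2.1 rad and x of canister_b in the frame of rack between 0 and 0.09 m and y of canister_b in the frame of rack between -0.1 and 0.1 m and height (world z) of each of canister_b, canister_c above 0.1 m and linear speed of each of canister_b, canister_c below 0.03 m/s and angle between canister_c's own z axis and vertical between 1.3 and 2.1 rad and x of canister_c in the frame of rack between 0 and 0.09 m and y of canister_c in the frame of rack between -0.1 and 0.1 m) or (angle between canister_b's own z axis and vertical below 0.1 rad and horizontal distance between canister_b and empties_mat below 0.03 m and height (world z) of canister_b below 0.006 m and linear speed of canister_b below 0.02 m/s and angle between canister_a's own z axis and vertical between 1.3 and 2.1 rad and x of canister_a in the frame of rack between 0 and 0.09 m and y of canister_a in the frame of rack between -0.1 and 0.1 m and height (world z) of each of canister_a, canister_c above 0.1 m and linear speed of each of canister_a, canister_c below 0.03 m/s and angle between canister_c's own z axis and vertical between 1.3 and 2.1 rad and x of canister_c in the frame of rack between 0 and 0.09 m and y of canister_c in the frame of rack between -0.1 and 0.1 m) or (angle between canister_c's own z axis and vertical below 0.1 rad and horizontal distance between canister_c and empties_mat below 0.03 m and height (world z) of canister_c below 0.006 m and linear speed of canister_c below 0.02 m/s and angle between canister_a's own z axis and vertical between 1.3 and 2.1 rad and x of canister_a in the frame of rack between 0 and 0.09 m and y of canister_a in the frame of rack between -0.1 and 0.1 m and height (world z) of each of canister_a, canister_b above 0.1 m and linear speed of each of canister_a, canister_b below 0.03 m/s and angle between canister_b's own z axis and vertical between 1.3 and 2.1 rad and x of canister_b in the frame of rack between 0 and 0.09 m and y of canister_b in the frame of rack between -0.1 and 0.1 m))); the robot touches nothing.
It fails at once if a canister that gave no ball was tipped: the next one is handled while the pan holds fewer balls than canisters lie tipped ((angle between canister_a's own z axis and vertical above 1.3 rad and (contact force between the fingers and canister_b above 1 N and height (world z) of canister_b above 0.03 m and angle between canister_b's own z axis and vertical below 0.5 rad) and value of joint pan below 0.0045 m) or (angle between canister_a's own z axis and vertical above 1.3 rad and (contact force between the fingers and canister_c above 1 N and height (world z) of canister_c above 0.03 m and angle between canister_c's own z axis and vertical below 0.5 rad) and value of joint pan below 0.0045 m) or (angle between canister_b's own z axis and vertical above 1.3 rad and (contact force between the fingers and canister_a above 1 N and height (world z) of canister_a above 0.03 m and angle between canister_a's own z axis and vertical below 0.5 rad) and value of joint pan below 0.0045 m) or (angle between canister_b's own z axis and vertical above 1.3 rad and (contact force between the fingers and canister_c above 1 N and height (world z) of canister_c above 0.03 m and angle between canister_c's own z axis and vertical below 0.5 rad) and value of joint pan below 0.0045 m) or (angle between canister_c's own z axis and vertical above 1.3 rad and (contact force between the fingers and canister_a above 1 N and height (world z) of canister_a above 0.03 m and angle between canister_a's own z axis and vertical below 0.5 rad) and value of joint pan below 0.0045 m) or (angle between canister_c's own z axis and vertical above 1.3 rad and (contact force between the fingers and canister_b above 1 N and height (world z) of canister_b above 0.03 m and angle between canister_b's own z axis and vertical below 0.5 rad) and value of joint pan below 0.0045 m) or (angle between each of canister_b, canister_c's own z axis and vertical above 1.3 rad and (contact force between the fingers and canister_a above 1 N and height (world z) of canister_a above 0.03 m and angle between canister_a's own z axis and vertical below 0.5 rad) and value of joint pan below 0.0105 m) or (angle between each of canister_a, canister_c's own z axis and vertical above 1.3 rad and (contact force between the fingers and canister_b above 1 N and height (world z) of canister_b above 0.03 m and angle between canister_b's own z axis and vertical below 0.5 rad) and value of joint pan below 0.0105 m) or (angle between each of canister_a, canister_b's own z axis and vertical above 1.3 rad and (contact force between the fingers and canister_c above 1 N and height (world z) of canister_c above 0.03 m and angle between canister_c's own z axis and vertical below 0.5 rad) and value of joint pan below 0.0105 m)).
It fails at once if all three canisters are tipped (angle between each of canister_a, canister_b, canister_c's own z axis and vertical above 0.6 rad).
It fails at once if a canister is tipped over away from the rack ((angle between canister_a's own z axis and vertical above 0.6 rad and (x of canister_a in the frame of rack below -0.08 m or y of canister_a in the frame of rack below -0.13 m or y of canister_a in the frame of rack above 0.13 m)) or (angle between canister_b's own z axis and vertical above 0.6 rad and (x of canister_b in the frame of rack below -0.08 m or y of canister_b in the frame of rack below -0.13 m or y of canister_b in the frame of rack above 0.13 m)) or (angle between canister_c's own z axis and vertical above 0.6 rad and (x of canister_c in the frame of rack below -0.08 m or y of canister_c in the frame of rack below -0.13 m or y of canister_c in the frame of rack above 0.13 m))).
It fails at once if a bystander is pushed more than 30 mm from its place (distance of any of bung, beaker, reagent, wrench, brush, clamp_block from where it was at the start of the episode above 0.03 m).
It also fails if it takes over 72 s, if anything falls off the work surface, if the arm or the gripper's body presses on something with over 40 N, if the wrist force passes 120 N, or if a joint passes its speed limit or range.

## Working session

There is one attempt and no reset: what is moved stays moved. The work goes in short steps, each a Python script; the robot and the scene stay as the last script left them, time stands still between calls to the robot, and variables do not carry over. Pictures are saved under pics/ and viewed, about 8 in all and at most 12, crops included, and the job is handed in when it is done.

```bash
mkdir -p pics; cat > h.py <<'E'
import numpy as np, cv2
from bench import manip, inverse_kinematics, sensors, vision, job
def save(n,img): cv2.imwrite('pics/'+n,cv2.cvtColor(img,cv2.COLOR_RGB2BGR))
def ray(name,u,v,cal=None):
    c=cal or vision.get_calibration(name); f=200/np.tan(np.radians(c['vfov'])/2)
    x,y=(u-c['cx'])/f,(v-c['cy'])/f
    if name=='wrist':
        r=np.hypot(x,y)+1e-12; d=np.array([np.sin(r)*x/r,np.sin(r)*y/r,np.cos(r)])
    else: d=np.array([x,y,1.])
    T=np.array(c['world_from_camera']); return T[:3,3],T[:3,:3]@d
def onz(name,u,v,z,cal=None):
    o,d=ray(name,u,v,cal); return o+d*(z-o[2])/d[2]
def proj(name,p,cal=None):
    c=cal or vision.get_calibration(name); f=200/np.tan(np.radians(c['vfov'])/2)
    T=np.array(c['world_from_camera']); q=T[:3,:3].T@(np.array(p,float)-T[:3,3])
    if name=='wrist':
        h=np.hypot(q[0],q[1])+1e-12; k=np.arctan2(h,q[2])/h
    else: k=1/q[2]
    return np.array([c['cx']+f*q[0]*k,c['cy']+f*q[1]*k])
E
python3 - <<'E'
from h import *
for n in('scene','side','wrist'):
    c=vision.get_calibration(n); save(n+'0.png',vision.camera(n)); print(n,c['vfov'],c['cx'],c['cy'],np.round(c['world_from_camera'],3).tolist())
a=[cv2.imread(f'pics/{n}0.png') for n in('scene','side')]
cv2.imwrite('pics/scene_b.png',cv2.resize(a[0],(800,500),interpolation=cv2.INTER_CUBIC))
cv2.imwrite('pics/side_b.png',cv2.resize(a[1],(800,500),interpolation=cv2.INTER_CUBIC))
s=sensors.read_state();print(s)
E
```

```text
scene 54.42481897090774 314.4412326796082 203.59682114041732 [[0.762, 0.386, -0.52, 1078.246], [0.647, -0.464, 0.605, -632.593], [-0.008, -0.798, -0.603, 734.475], [0.0, 0.0, 0.0, 1.0]]
side 54.15072765546118 317.81922829728495 193.96562460549413 [[0.921, -0.209, 0.329, 113.585], [-0.39, -0.513, 0.765, -1052.317], [0.009, -0.833, -0.554, 842.741], [0.0, 0.0, 0.0, 1.0]]
wrist 65.70646984690485 321.18012808280463 198.70832003207758 [[0.357, 0.908, 0.221, 141.347], [0.934, -0.347, -0.085, 560.679], [-0.001, 0.237, -0.972, 382.403], [0.0, 0.0, 0.0, 1.0]]
{'time': 0.15, 'joint_positions': array([ 1.08400596e+00,  2.76454107e-01,  1.50582990e+00, -2.39673445e-05,
        1.36066203e+00, -1.21008950e-01]), 'qvel': array([-0.00045395, -0.00075673, -0.00403706, -0.00082701,  0.00086523,
        0.00079434]), 'tau': array([ 2.83768350e-04, -4.04926765e+01, -2.37431735e+01,  7.00498279e-02,
        3.15772102e-02, -8.85647114e-05]), 'eef_pos': array([205.47491922, 536.55732769, 178.80590884]), 'orientation': array([ 2.58787380e+00,  1.78001178e+00, -1.86675417e-03]), 'force': array([-0.13991797,  0.72877439, -0.02857685]), 'wrist_torque': array([-0.01684072,  0.05220527,  0.01808531]), 'finger_gap': 94.0535136461019}
```

View pics/scene_b.png

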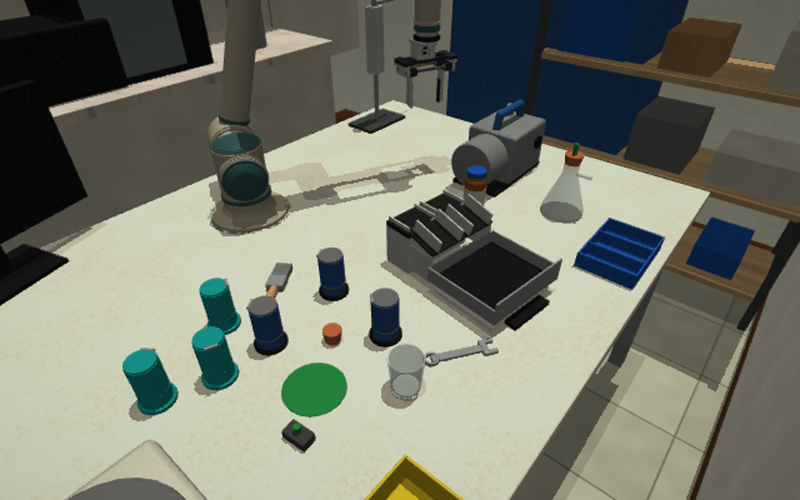

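View pics/side_b.png

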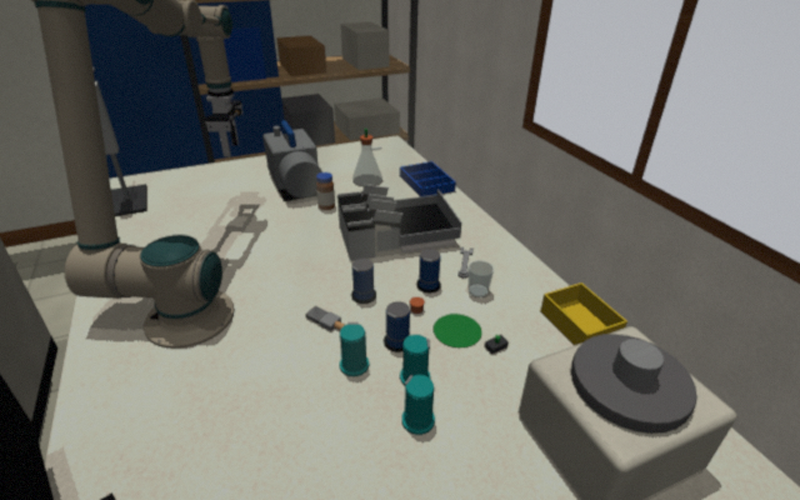

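The scene view shows three blue canisters with lids at about (330,255), (265,305) and (385,296). The turquoise decoys are at (215,287), (209,337) and (143,362). The mat is at (314,389), the bung at (332,333), the beaker at (405,370), and the rack and pan at about (440,240). Next I'll take closer crops.

```bash
python3 - <<'E'
import cv2
a=cv2.imread('pics/scene0.png')
cv2.imwrite('pics/c1.png',cv2.resize(a[190:340,190:350],(800,750)[:2],interpolation=cv2.INTER_CUBIC)[:600])
cv2.imwrite('pics/c2.png',cv2.resize(a[135:265,300:460],(738,600),interpolation=cv2.INTER_CUBIC))
E
```

```text
(no output)
```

View pics/c1.png

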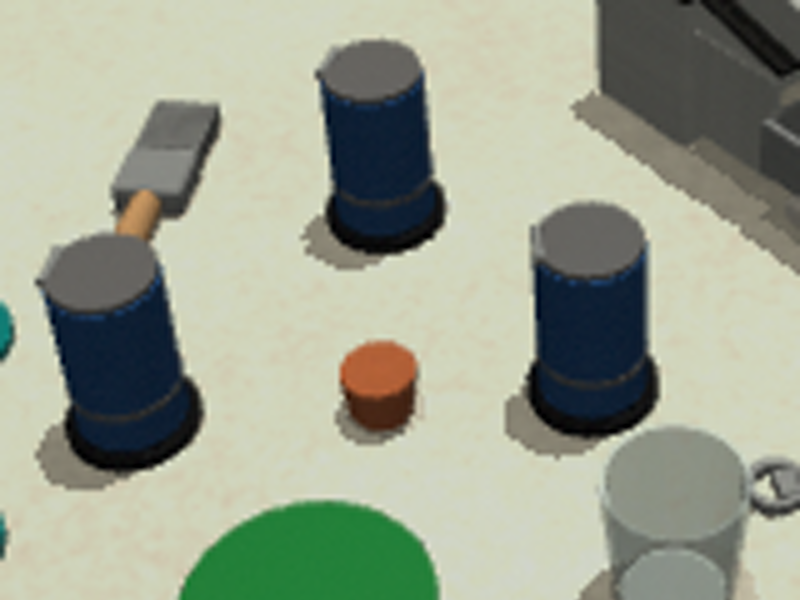

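View pics/c2.png

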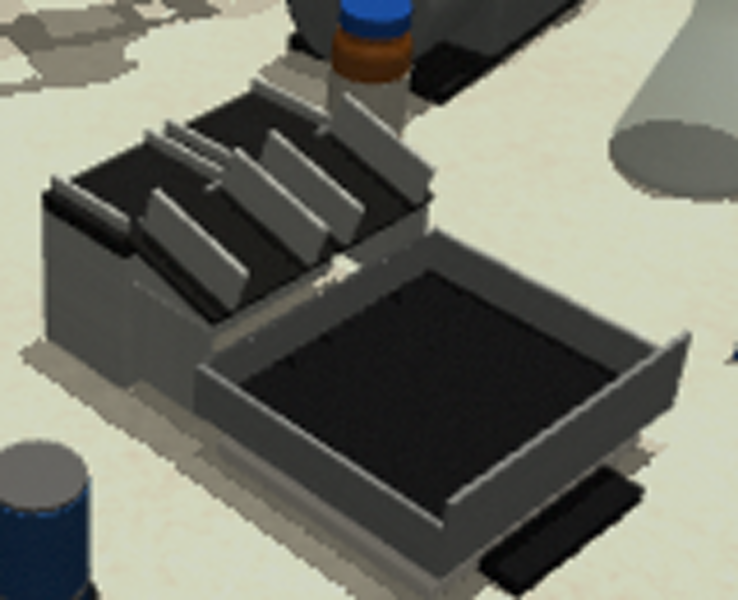

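The crops show the lids, in crop pixels, at (372,70), (105,273) and (590,240). The rack's step corner is at (44,197), and it tips towards the lower right. I'll compute rough positions, then look at the rack from above with the wrist camera.

```bash
python3 - <<'E'
from h import *
for n,lid,ft in(('top',(372,70),(386,212)),('left',(105,273),(134,420)),('right',(590,240),(593,393))):
    print(n,onz('scene',190+lid[0]/5-.4,190+lid[1]/5-.4,104.5).round(1),onz('scene',190+ft[0]/5-.4,190+ft[1]/5-.4,8).round(1))
a=cv2.imread('pics/scene0.png');h=cv2.cvtColor(a,cv2.COLOR_BGR2HSV)
m=cv2.inRange(h,(50,150,60),(70,255,255))
n,l,st,ce=cv2.connectedComponentsWithStats(m);i=1+st[1:,4].argmax();print('mat',onz('scene',*ce[i],2).round(1),st[i])
C=lambda u,v,z:onz('scene',300+u*.2168-.4,135+v*.2167-.4,z)
for k,(u,v,z) in dict(b1=(44,197,115),backfar=(250,88,115),e1=(212,322,94),e2=(428,205,94),studA=(213,185,122),studB=(320,128,122),bot=(44,345,0),pan1=(205,375,50),pan2=(437,233,50),pan3=(440,525,50)).items(): print(k,C(u,v,z).round(1))
print('jar',C(375,15,120).round(1),'beaker',onz('scene',190+675/5,190+480/5,80).round(1),'bung',onz('scene',190+380/5,190+365/5,30).round(1))
E
```

```text
top [431.1 -87.3 104.5] [434.8 -91.4   8. ]
left [ 449.5 -279.1  104.5] [ 451.5 -282.8    8. ]
right [ 610.6 -114.5  104.5] [ 616.1 -121.2    8. ]
mat [ 600.1 -302.6    2. ] [ 226  291   51   42 1683]
b1 [450.8  75.6 115. ]
backfar [470.5 269.3 115. ]
e1 [593.8  61.4  94. ]
e2 [626.2 250.3  94. ]
studA [530.5 145.5 122. ]
studB [543.5 245.6 122. ]
bot [451.9  71.5   0. ]
pan1 [589.   63.7  50. ]
pan2 [617.6 285.4  50. ]
pan3 [766.3  41.3  50. ]
jar [483.5 406.4 120. ] beaker [ 724.6 -188.2   80. ] bung [ 537.5 -191.1   30. ]
```

```bash
cat >> h.py <<'E'
from scipy.spatial.transform import Rotation as Rn
def down(deg):
    c,s=np.cos(np.radians(deg)),np.sin(np.radians(deg))
    return Rn.from_matrix([[c,s,0],[s,-c,0],[0,0,-1]]).as_rotvec()
def shot(name,fn):
    c=vision.get_calibration(name); im=vision.camera(name); save(fn,im); np.save('pics/'+fn[:-4]+'.npy',c,allow_pickle=True); return im
def cal(fn): return np.load('pics/'+fn+'.npy',allow_pickle=True).item()
E
python3 - <<'E'
from h import *
manip.movel([205.7,537,360])
manip.move_pose([588,160,310],down(84.2)); shot('wrist','w1.png')
manip.move_pose([588,-165,330],down(84.2)); shot('wrist','w2.png')
a=[cv2.imread(f'pics/w{i}.png') for i in(1,2)]
for i in(0,1): cv2.imwrite(f'pics/w{i+1}b.png',cv2.resize(a[i],(800,500),interpolation=cv2.INTER_CUBIC))
s=sensors.read_state();print(s['time'],s['joint_positions'],s['force'],s['eef_pos'])
E
```

```text
4.7833 [-3.85432200e-01  2.91969232e-01  1.12100301e+00  7.68757889e-04
  1.72870776e+00 -1.85675831e+00] [-0.55559796 -0.56018957 -0.05766373] [ 588.28476174 -163.44633474  330.05037257]
```

View pics/w1b.png

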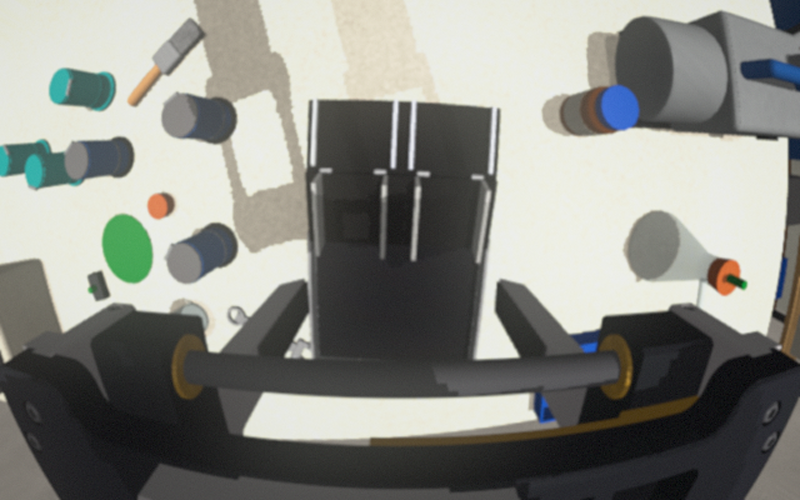

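View pics/w2b.png

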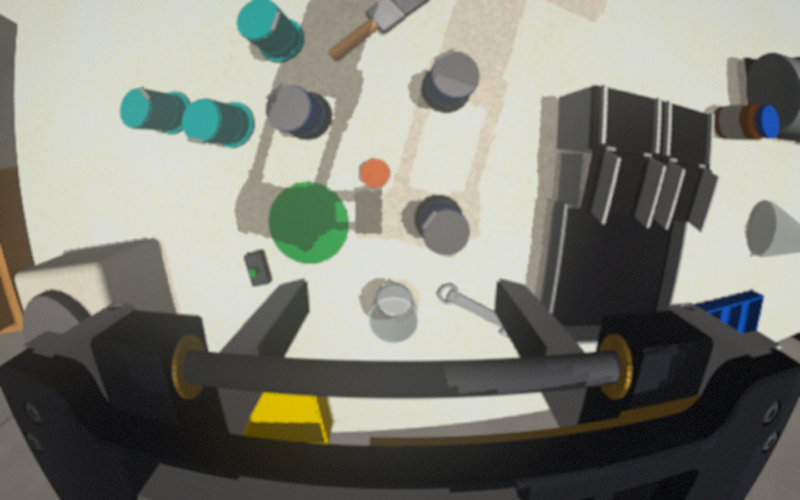

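w1 shows the rack from above, with its back edge at about (308..500, 103). w2 shows the lids at about (455,74), (290,111) and (445,231), and the mat at (309,222). I'll make one enlarged crop of the rack and read the lids in numbers.

```bash
python3 - <<'E'
from h import *
a=cv2.imread('pics/w1.png')
cv2.imwrite('pics/c3.png',cv2.resize(a[75:185,240:400],None,fx=5,fy=5,interpolation=cv2.INTER_CUBIC))
c=cal('w2')
for n,u,v in(('top',455,74),('left',290,111),('right',445,231)): print(n,onz('wrist',u/1.25-.1,v/1.25-.1,104.5,c).round(1))
print('mat',onz('wrist',309/1.25,222/1.25,2,c).round(1))
b=cv2.imread('pics/w2.png')
cv2.imwrite('pics/c4.png',cv2.resize(b[30:210,205:395],None,fx=3.3,fy=3.3,interpolation=cv2.INTER_CUBIC))
E
```

```text
top [432.8 -88.9 104.5]
left [ 453.5 -276.1  104.5]
right [ 608.6 -116.1  104.5]
mat [ 597.6 -296.1    2. ]
```

View pics/c3.png

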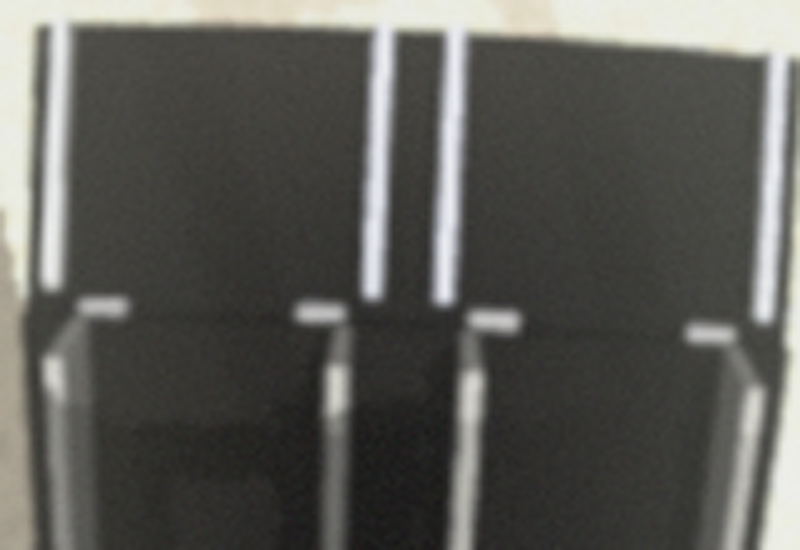

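```bash
python3 - <<'E'
from h import *
c=cal('w1')
P=lambda u,v,z:onz('wrist',240+u/5-.4,75+v/5-.4,z,c)[:2]
st=np.array([P(*p,122) for p in((103,306),(320,313),(494,321),(711,333))])
ck=np.array([[P(*p,125) for p in pr] for pr in(((60,27),(52,288)),((383,30),(372,298)),((455,35),(443,303)),((777,58),(764,322)))])
print(st.round(1),np.linalg.norm(np.diff(st,axis=0),axis=1).round(1)); print(ck.round(1).tolist())
L=ck[:,1]-ck[:,0];print('len',np.linalg.norm(L,axis=1),'yaw',np.degrees(np.arctan2(L[:,1],L[:,0])))
d=st[3]-st[0];print('yaw studs',np.degrees(np.arctan2(d[1],d[0]))-90,'cheekgap',np.linalg.norm(np.diff(ck.mean(1),axis=0),axis=1))
d=(ck[3]-ck[0]).mean(0);yaw=np.arctan2(d[1],d[0])-np.pi/2;print('yaw ck',np.degrees(yaw))
ex=np.array([np.cos(yaw),np.sin(yaw)]);print('origin via studs',st.mean(0)-28*ex,'cheeks centre',ck.mean((0,1)), 'cheek x ends', (ck[:,0].mean(0)+45*ex))
E
```

```text
[[524.7  89.2]
 [532.9 144.2]
 [539.3 187.6]
 [547.  242.8]] [55.6 43.9 55.7]
[[[452.0, 86.5], [518.4, 77.2]], [[463.4, 167.1], [530.4, 157.7]], [[466.4, 184.8], [533.4, 175.2]], [[477.6, 265.5], [545.0, 256.2]]]
len [67.00914762 67.73242605 67.75216793 67.99928035] yaw [-7.98219789 -8.04749834 -8.14290797 -7.8499226 ]
yaw studs -8.255716150555273 cheekgap [81.40440797 17.81633119 81.70185101]
yaw ck -8.286368488200203
origin via studs [508.27805488 169.97477641] cheeks centre [498.3338594  171.26987592] cheek x ends [509.38200296 169.49334575]
```

View pics/c4.png

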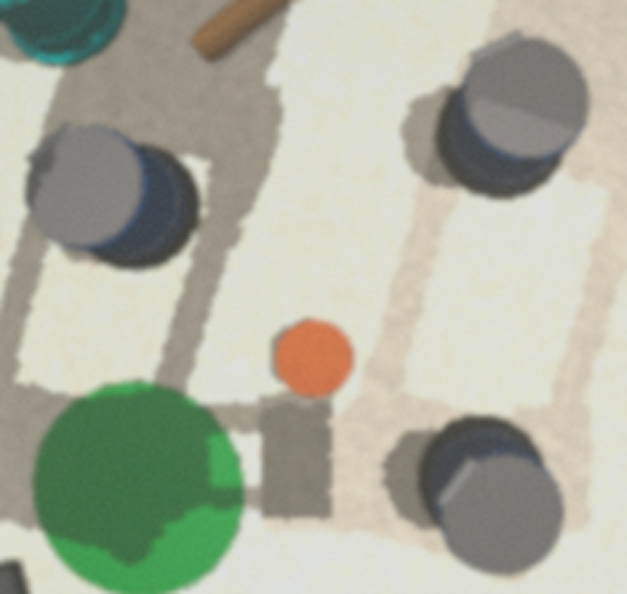

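```bash
python3 - <<'E'
from h import *
c=cal('w2');a=cv2.imread('pics/w2.png')
m=cv2.inRange(cv2.cvtColor(a,cv2.COLOR_BGR2HSV),(45,120,40),(75,255,255));n,l,st,ce=cv2.connectedComponentsWithStats(m);i=1+st[1:,4].argmax();ctr=cv2.findContours((l==i).astype('u1'),0,1)[0][0][:,0].astype(float)
w=np.array([onz('wrist',*p,2,c)[:2] for p in ctr]);print(st[i],cv2.minEnclosingCircle(w.astype('f4')),w.min(0),w.max(0))
for p in [(432,-88.5,150),(451.8,-277.5,150),(609.5,-115.5,150),(600,-299,150)]:
  for d in(-60,-20,0,30,82,172,130): 
    q=inverse_kinematics(list(p),down(d)); print(p,d,None if q is None else np.round(q,2)[[0,5]],end=' ')
  print()
E
```

```text
[221 183  56  27 749] ((617.4466552734375, -297.9400634765625), 52.51535415649414) [ 609.98982555 -350.25139894] [ 655.66339051 -245.62875975]
(432, -88.5, 150) -60 [-0.36  0.69] (432, -88.5, 150) -20 [-0.36 -0.01] (432, -88.5, 150) 0 [-0.36 -0.36] (432, -88.5, 150) 30 [-0.36 -0.88] (432, -88.5, 150) 82 [-0.36 -1.79] (432, -88.5, 150) 172 None (432, -88.5, 150) 130 [-0.36 -2.63] 
(451.8, -277.5, 150) -60 [-0.68  0.37] (451.8, -277.5, 150) -20 [-0.68 -0.33] (451.8, -277.5, 150) 0 [-0.68 -0.68] (451.8, -277.5, 150) 30 [-0.68 -1.21] (451.8, -277.5, 150) 82 [-0.68 -2.11] (451.8, -277.5, 150) 172 [-0.68  2.6 ] (451.8, -277.5, 150) 130 None 
(609.5, -115.5, 150) -60 [-0.3   0.75] (609.5, -115.5, 150) -20 [-0.3   0.05] (609.5, -115.5, 150) 0 [-0.3 -0.3] (609.5, -115.5, 150) 30 [-0.3  -0.82] (609.5, -115.5, 150) 82 [-0.3  -1.73] (609.5, -115.5, 150) 172 None (609.5, -115.5, 150) 130 [-0.3  -2.57] 
(600, -299, 150) -60 [-0.57  0.48] (600, -299, 150) -20 [-0.57 -0.22] (600, -299, 150) 0 [-0.57 -0.57] (600, -299, 150) 30 [-0.57 -1.09] (600, -299, 150) 82 [-0.57 -2.  ] (600, -299, 150) 172 None (600, -299, 150) 130 None
```

c4 confirms the lid centres. The hinge nubs sit towards the robot's -x/-y side, so I'll turn each canister while carrying it so that its hinge faces away from the pan. I'll pick the right-hand canister first and weigh it.

```bash
cat >> h.py <<'E'
YAW=np.radians(-8.15);O=np.array([508.6,169.7]);ex=np.array([np.cos(YAW),np.sin(YAW)]);ey=np.array([-ex[1],ex[0]])
def rk(x,y,z): return [*(O+x*ex+y*ey),z]
MAT=(599,-299.5)
def fz(n=4):
    manip.dwell(.35); f=[]
    for _ in range(n): f.append(sensors.read_state()['force']); manip.dwell(.03)
    return np.mean(f,0)
def pick(x,y,deg):
    manip.move_pose([x,y,160],down(deg)); f0=fz()
    manip.movel([x,y,56.5],vel=160); manip.gripper_close(30)
    g=sensors.read_state()['finger_gap']
    manip.movel([x,y,130],vel=120); f1=fz(); s=sensors.read_state()
    print('pick gap',g,s['finger_gap'],'weight N',(f0-f1).round(2),'t',s['time'])
def place_bay(y):
    manip.move_pose(rk(-6,y,275),down(-98.15))
    manip.movel(rk(-6,y,185),vel=150)
    hit=manip.movel(rk(-6,y,168),vel=30,stop_force=3)
    s=sensors.read_state();print('bay hit',hit,s['eef_pos'],s['force'],s['time'])
def done(t=''):
    s=sensors.read_state();print(t,s['eef_pos'].round(1),s['force'].round(2),round(s['time'],2))
E
python3 - <<'E'
from h import *
x,y=609.5,-115.5
p=[x,y]; s=sensors.read_state()
manip.movel([s['eef_pos'][0],s['eef_pos'][1],330.1],vel=150)if 0 else None
pick(x,y,-44)
E
```

```text
pick gap 56.14882022632458 56.02208354509753 weight N [0.23 0.95 3.19] t 10.0
```

The right canister weighs 3.19 N (about 325 g), so it is loaded. It goes in the left bay.

```bash
python3 - <<'E'
from h import *
s=sensors.read_state()['eef_pos']; manip.movel([s[0],s[1],275],vel=200)
place_bay(50)
shot('wrist','w3.png'); im=shot('side','s3.png'); im2=shot('scene','sc3.png'); done()
a=cv2.imread('pics/sc3.png')[110:230,290:450];b=cv2.imread('pics/w3.png')
cv2.imwrite('pics/c5.png',np.hstack([cv2.resize(a,(400,300),interpolation=cv2.INTER_CUBIC),cv2.resize(b[60:360,120:520],(400,300))]))
E
```

```text
bay hit True [509.56243031 219.64576955 171.41885281] [0.38498483 1.18854333 3.33291141] 13.4667
 [509.5 219.7 171.4] [ 0.41 -0.95  5.79] 13.62
```

View pics/c5.png

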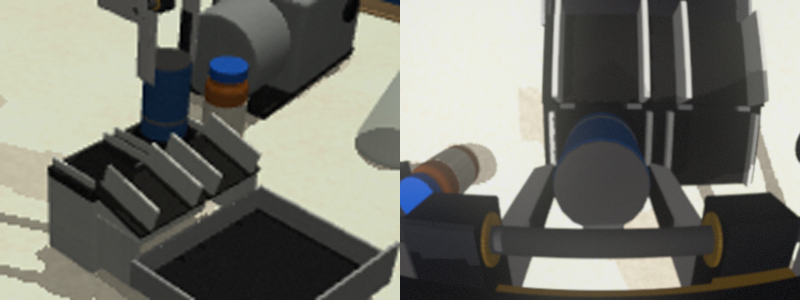

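The canister sits in the left bay between the cheeks, with contact at z=171.4, which matches the 115+56 expected. Next I'll release it and push it over.

```bash
cat >> h.py <<'E'
def push(y,tag,xe=32):
    manip.ungrasp(); s=sensors.read_state()['eef_pos']; manip.movel([s[0],s[1],250],vel=180)
    manip.gripper_close(10); manip.movel(rk(-68,y,250),vel=180); manip.movel(rk(-68,y,196),vel=180)
    manip.movel(rk(-46,y,196),vel=100); manip.movel(rk(xe,y,196),vel=55); done('pushed')
    manip.movel(rk(-40,y,225),vel=150); manip.movel(rk(-40,y,290),vel=150); manip.dwell(.3)
    shot('scene',tag+'.png'); shot('side',tag+'s.png'); done('end')
    a=cv2.imread(f'pics/{tag}.png')[110:265,290:470];b=cv2.imread(f'pics/{tag}s.png')[110:230,240:400]
    cv2.imwrite(f'pics/{tag}c.png',np.hstack([cv2.resize(a,(420,360),interpolation=cv2.INTER_CUBIC),cv2.resize(b,(380,360),interpolation=cv2.INTER_CUBIC)]))
E
python3 -c "
from h import *
push(50,'p1')"
```

```text
pushed [547.1 214.7 196.1] [-0.01 -0.54  0.58] 19.25
end [475.9 224.8 289.5] [-0.26 -0.15 -0.32] 20.9
```

View pics/p1c.png

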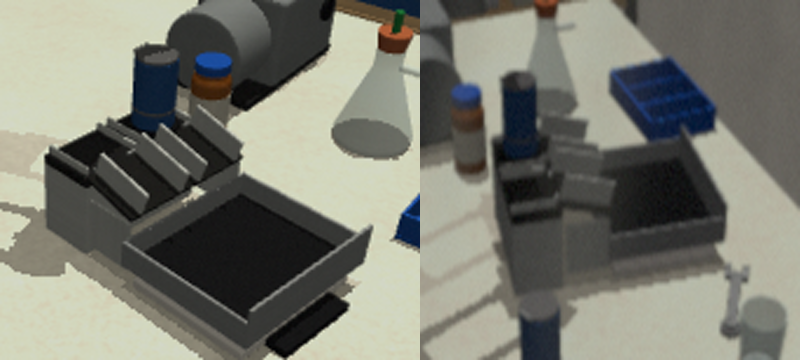

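The canister rocked back and still stands, so the stroke was too short. I'll push again, further.

```bash
sed -i "s/xe=32/xe=64/; s/manip.ungrasp(); s=sens/manip.ungrasp() if op else 0; s=sens/; s/def push(y,tag,/def push(y,tag,op=True,/; s/manip.gripper_close(10); manip/op and manip.gripper_close(10); manip/" h.py
python3 -c "
from h import *
push(50,'p2',op=False)"
```

```text
pushed [578.8 210.2 196.1] [-0.96 -0.31 -0.74] 24.55
end [475.9 224.8 289.6] [-1.11 -0.32 -0.52] 26.4
```

View pics/p2c.png

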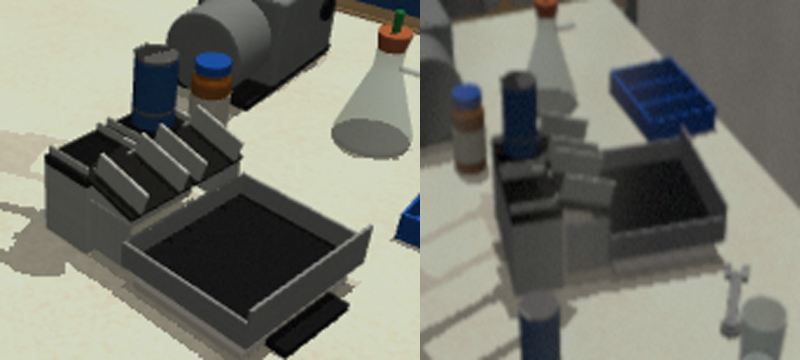

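```bash
python3 - <<'E'
from h import *
print(sensors.read_state()['finger_gap'])
manip.movel(rk(-68,50,250),vel=200); manip.movel(rk(-68,50,196),vel=200)
for x in(-46,-30,-10,10,30,45,60): 
    manip.movel(rk(x,50,196),vel=120); done(x)
    if x in(10,45,60): shot('scene',f'q{x}.png'); 
shot('side','q60s.png')
cv2.imwrite('pics/q.png',np.hstack([cv2.resize(cv2.imread(f'pics/q{k}.png')[100:220,290:410],(266,266)) for k in('10','45','60')]))
E
```

```text
0.9535199188828809
-46 [471.5 225.8 197. ] [-0.29  0.33 -0.43] 27.54
-30 [486.  223.5 196.1] [ 0.12 -0.27  0.89] 27.82
-10 [505.5 220.6 195.8] [-0.66  0.02  0.13] 28.14
10 [525.1 217.8 195.8] [-0.2  -0.46 -0.13] 28.46
30 [545.  214.9 195.8] [-0.58 -0.01  0.21] 28.82
45 [559.8 212.8 195.8] [-0.22  0.84 -0.12] 29.1
60 [574.7 210.7 195.8] [ 0.46 -0.3   0.8 ] 29.43
```

View pics/q.png

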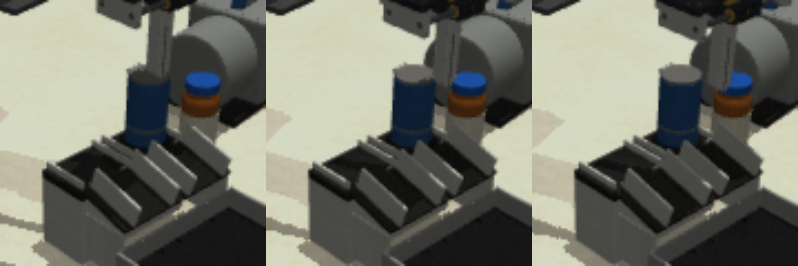

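```bash
python3 - <<'E'
from h import *
s=sensors.read_state(); print('tcp',s['eef_pos'],Rn.from_rotvec(s['orientation']).as_matrix().round(2).tolist())
for n,p in dict(tcp=s['eef_pos'],bayL_under=rk(-6,50,115),bayL_lid=rk(-6,50,219.5),bayR_lid=rk(-6,-50,219.5)).items(): print(n,proj('scene',p).round(1),proj('side',p).round(1))
a=cv2.imread('pics/q60.png')[90:230,290:430];b=cv2.imread('pics/q60s.png')[90:230,240:380]
cv2.imwrite('pics/q2.png',np.hstack([cv2.resize(i,(400,400),interpolation=cv2.INTER_CUBIC) for i in(a,b)]))
E
```

```text
tcp [574.2737068  210.77918339 195.91814075] [[-0.14, -0.99, -0.0], [-0.99, 0.14, -0.0], [0.0, 0.0, -1.0]]
tcp [373.2 148.3] [298.2 139.5]
bayL_under [354.8 164. ] [282.1 160.3]
bayL_lid [356.8 132.9] [280.9 135.5]
bayR_lid [331.7 144.1] [286.  147.4]
```

The viewer limit is reached, so from here I'll use numbers. The lid is seen exactly where bay_left projects, yet the fingers passed with no force. They seem to have gone above the lid, so I'll measure where the fingertips actually are from the saved frames.

```bash
python3 - <<'E'
from h import *
a,b=[cv2.cvtColor(cv2.imread(f'pics/q{k}.png'),cv2.COLOR_BGR2GRAY).astype(int) for k in('60','45')]
p=cv2.cvtColor(cv2.imread('pics/sc3.png'),cv2.COLOR_BGR2GRAY).astype(int)
np.set_printoptions(linewidth=220)
print('q60 cols 362-386, rows 112..156'); print(a[112:156:2,362:388:2])
print('diff'); print((a-b)[112:156:2,362:388:2])
for z in(196,210,220,230,250): print(z,proj('scene',rk(60,50,z)).round(1))
E
```

```text
q60 cols 362-386, rows 112..156
[[ 60  54  73  71 114  70  72  73  74  72  90 126 126]
 [ 70  53  75 118 158  72  71  75  74  74 101 126 125]
 [ 71  72  74  86  62  71  71  74  74  75 112 124 121]
 [200 102  74  54  58  71  72  76  58  73  84 123 121]
 [210  66  51  49  60  71  71  75  46  75  53  64 117]
 [172  51  49  49  67  70  72  75  45  74  52  54  62]
 [ 56  49  49  51  67  72  72  74  57  73  50  51  51]
 [ 49  49  49  49  71  71  70  73  57  73  52  50  52]
 [ 50  49  50  48  71  72  73  74  58  73  49  49  50]
 [ 97  60  50  49  71  71  68  72  74  68  51  51  52]
 [101 102  73  50  72  72  74  73  74  68  60  56  51]
 [102 102  61  50  72  71  73  74  75  72  72  73  71]
 [ 96  52  41  50  72  71  75  73  74  70  71  73  73]
 [ 50  29  34  49  58  70  77  60  75  71  71  72  72]
 [ 26  27  35  48  48  52  58  60  32  31  32  32  29]
 [ 27  27  38  47  48  46  37  35  30  27  30  27  31]
 [ 27  26  20  47  47  39  50  48  42  38  42  43  52]
 [ 28  27  35  26  47  35  41  50  56  64  61  60  60]
 [ 28  26 101  95  74  34  38  38  41  44  45  43  37]
 [ 29  27  98  98  99  
[... 1034 characters left out ...]
  20    2    2   -1   -8   25   50   15    3    0   -1    0    0]
 [  -3    0    0    1    0    2   32   33    3    2   -1   -1    0]
 [  -2    0   -1   -1    2    1    0    0    0   -3    2   -5    0]
 [   0   -2   -1    0    0    2   -1    0   -1   -3    1    1    1]
 [   0    1    0    2   -2    0   -2    0    0    1   -1    0    0]
 [   1   -2    1    1    0   -2    1    0    0   -1    2    1   -1]
 [   1   -1    0    0    0    0   -1   -1    0    1    3    2    0]
 [   3    2    0   -1    0    0    0    1    3    0    2   -1    0]
 [   0    3    0    2    0    1    1    1    0    1   -1   -1   -2]]
196 [373.4 148.4]
210 [373.8 144. ]
220 [374.1 140.8]
230 [374.4 137.5]
250 [375.  130.9]
```

The fingertips are really at z≈220 when the TCP reads 196, about 24 mm short, so the pushes skimmed over the lid. I'll push again 25 mm lower and check the pan and canister by image code.

```bash
sed -i 's/,196)/,171)/g' h.py; cat >> h.py <<'E'
def lidblue(fn,y):
    "is something still standing in the bay? gray/blue stats at lid and body; pan rim row shift by diff"
    a=cv2.cvtColor(cv2.imread(fn),cv2.COLOR_BGR2HSV)
    out=[]
    for z in(220,200,175,150):
        u,v=proj('scene',rk(-2,y,z)).round().astype(int); out.append(a[v-1:v+2,u-1:u+2].reshape(-1,3).mean(0).round().tolist())
    return out
E
python3 - <<'E'
from h import *
manip.movel(rk(60,50,225),vel=200)
manip.movel(rk(-68,50,225),vel=200); manip.movel(rk(-68,50,171),vel=200)
manip.movel(rk(-46,50,171),vel=120); 
for x in(-30,-15,0,15,30,45):
    manip.movel(rk(x,50,171),vel=70); done(x)
manip.movel(rk(30,50,171),vel=70)
manip.movel(rk(-40,50,200),vel=150); manip.dwell(.2)
shot('scene','p3.png'); shot('side','p3s.png'); done('end')
print('before',lidblue('pics/p2.png',50)); print('after',lidblue('pics/p3.png',50))
E
```

```text
-30 [486.2 223.3 170.8] [-1.17 -0.48 -0.27] 31.73
-15 [501.5 221.2 170.9] [-1.67  0.3  -0.73] 32.1
0 [516.5 219.  170.8] [-0.87  0.29  0.86] 32.47
15 [531.1 216.9 170.6] [-1.14 -0.08  0.14] 32.83
30 [545.8 214.8 170.7] [-0.55  0.2   0.34] 33.2
45 [560.6 212.7 170.8] [ 0.47  0.27 -0.41] 33.57
end [476.5 224.7 199.4] [ 0.45  0.97 -0.01] 34.89
before [[24.0, 15.0, 79.0], [106.0, 150.0, 50.0], [106.0, 186.0, 52.0], [107.0, 183.0, 51.0]]
after [[32.0, 31.0, 213.0], [31.0, 31.0, 213.0], [31.0, 32.0, 212.0], [32.0, 19.0, 75.0]]
```

```bash
cat >> h.py <<'E'
def sink(f0,f1):
    a,b=[cv2.cvtColor(cv2.imread(f),cv2.COLOR_BGR2GRAY).astype('f4') for f in(f0,f1)]
    for r,c in((slice(200,250),slice(405,452)),(slice(212,262),slice(340,400))):
        T=a[r,c][8:-8,8:-8]; m=cv2.matchTemplate(b[r,c],T,cv2.TM_CCOEFF_NORMED); _,s,_,l=cv2.minMaxLoc(m); print('pan shift px',l[0]-8,l[1]-8,round(s,3))
    d=np.abs(a-b)>25; n,l,st,ce=cv2.connectedComponentsWithStats(d.astype('u1'))
    for i in range(1,n):
        if st[i,4]>25 and 300<ce[i][0]<460 and 120<ce[i][1]<270: print('blob',st[i],ce[i].round())
E
python3 - <<'E'
from h import *
sink('pics/p2.png','pics/p3.png')
for z in(44,38): print(z,proj('scene',rk(300,0,z)))
a=cv2.cvtColor(cv2.imread('pics/p3.png'),cv2.COLOR_BGR2HSV)
m=cv2.inRange(a,(100,120,25),(115,255,110))[120:230,300:430]; n,l,st,ce=cv2.connectedComponentsWithStats(m); print([(s.tolist(),(c+[300,120]).round().tolist()) for s,c in zip(st[1:],ce[1:]) if s[4]>30])
print('expected lying axis', proj('scene',rk(30,50,150)),proj('scene',rk(125,50,125)))
E
```

```text
pan shift px 1 1 0.839
pan shift px 2 3 0.968
blob [374 155  76  91 639] [411. 202.]
blob [371 164  15  14  29] [378. 171.]
blob [346 193  34  20  54] [364. 202.]
blob [343 209  53  42 209] [369. 231.]
blob [342 225  67  37 112] [373. 245.]
44 [424.88778892 239.19969018]
38 [424.51422856 240.89574228]
[([73, 17, 16, 6, 55], [381.0, 140.0]), ([61, 32, 11, 16, 68], [365.0, 160.0]), ([67, 42, 22, 25, 214], [377.0, 173.0])]
expected lying axis [364.37265084 158.51430451] [388.60813756 178.86882314]
```

The pan dropped about 2 px (roughly 6 mm) and the blue body lies along the left saddle, so the first ball is in. Next is the top canister, gripped 10 mm lower.

```bash
sed -i 's/,56.5\],vel=160/,46.5],vel=200/; s/rk(-6,y,185)/rk(-6,y,172)/; s/rk(-6,y,168),vel=30/rk(-6,y,157),vel=30/; s/manip.movel(\[x,y,130\],vel=120)/manip.movel([x,y,115],vel=150)/' h.py
python3 - <<'E'
from h import *
manip.movel(rk(-40,50,275),vel=250); manip.ungrasp()
pick(432,-88.5,-65)
E
```

```text
pick gap 56.255942867633486 56.71473824675636 weight N [-0.21 -0.35  1.37] t 41.0333
```

It weighs 1.37 N, so it is empty and goes on the mat. The left canister must then be the loaded one; I'll pick and weigh it in the same script.

```bash
python3 - <<'E'
from h import *
s=sensors.read_state()['eef_pos']; manip.movel([s[0],s[1],180],vel=250)
manip.move_pose([*MAT,180],down(-65)); manip.movel([*MAT,62],vel=200)
print(manip.movel([*MAT,44],vel=30,stop_force=2.5)); done('mat')
manip.ungrasp(); manip.movel([*MAT,190],vel=250); done('up')
pick(452,-277,-31)
shot('scene','m.png')
E
```

```text
True
mat [ 599.  -299.1   48.3] [0.23 0.37 3.43] 43.73
up [ 598.2 -299.   188.8] [-0.77  0.75  0.48] 45.19
pick gap 55.617622197484906 55.81772666486999 weight N [-0.61  0.09  3.26] t 48.875
```

It weighs 3.26 N, so it is loaded. It goes in the right bay and gets pushed.

```bash
python3 - <<'E'
from h import *
s=sensors.read_state()['eef_pos']; manip.movel([s[0],s[1],275],vel=250)
place_bay(-50)
push(-50,'p4',xe=46)
print(lidblue('pics/p4.png',-50)); sink('pics/p3.png','pics/p4.png'); print('vs empty');sink('pics/p2.png','pics/p4.png')
a=cv2.cvtColor(cv2.imread('pics/p4.png'),cv2.COLOR_BGR2HSV)
m=cv2.inRange(a,(100,120,25),(115,255,110))[120:330,190:430]; n,l,st,ce=cv2.connectedComponentsWithStats(m); print([(s.tolist(),(c+[190,120]).round().tolist()) for s,c in zip(st[1:],ce[1:]) if s[4]>30])
print('expect R axis',proj('scene',rk(30,-50,150)),proj('scene',rk(120,-50,130)),'mat body',proj('scene',[*MAT,50]),proj('scene',[*MAT,106.5]))
E
```

```text
bay hit True [496.15132857 121.67705628 161.30728871] [-0.4189866   1.21240105  2.85950998] 52.675
pushed [546.8 113.8 171.1] [-0.35 -0.18 -0.43] 58.77
end [461.7 125.9 289.6] [ 0.03  0.58 -1.01] 60.58
[[35.0, 30.0, 213.0], [34.0, 31.0, 212.0], [34.0, 31.0, 212.0], [31.0, 18.0, 51.0]]
pan shift px 0 1 0.926
pan shift px 3 4 0.969
blob [332 160  16  12  52] [340. 166.]
blob [346 164  29  23  69] [359. 175.]
blob [348 176  15  15  36] [355. 184.]
blob [390 185  60  63 503] [416. 217.]
blob [358 189  24  14 128] [368. 196.]
blob [343 216  53  37 203] [369. 234.]
blob [342 226  53  38  84] [368. 245.]
vs empty
pan shift px 1 2 0.796
pan shift px -3 2 0.944
blob [346 128  29  32 551] [357. 144.]
blob [ 343  155  107   98 1467] [396. 211.]
blob [332 160  13  10  42] [339. 165.]
blob [369 162  17  16  33] [377. 170.]
blob [346 164  29  23  67] [360. 175.]
blob [348 176  15  15  36] [355. 184.]
blob [303 220  15   9  92] [311. 225.]
blob [422 223  24  19  66] [436. 231.]
blob [342 225  77  39 240] [377. 246.]
[([183, 16, 17, 7, 57], [381.0, 140.0]), ([171, 32, 11, 16, 70], [365.0, 160.0]), ([177, 41, 22, 26, 221], [377.0, 173.0]), ([146, 46, 10, 15, 77], [340.0, 173.0]), ([152, 54, 27, 26, 276], [354.0, 186.0]), ([45, 162, 29, 36, 647], [250.0, 301.0])]
expect R axis [340.06179859 170.77886624] [363.29505317 190.33387073] mat body [249.31894447 296.69103178] [246.4379648  279.38165161]
```

Both canisters lie in their bays. Before handing in I'll check the pan's total drop to sub-pixel precision on the frames already saved, which costs no robot time.

```bash
python3 - <<'E'
from h import *
A={k:cv2.resize(cv2.cvtColor(cv2.imread(f'pics/{k}.png'),cv2.COLOR_BGR2GRAY),None,fx=4,fy=4,interpolation=cv2.INTER_CUBIC).astype('f4') for k in('p2','p3','p4')}
for r,c in(((195,260),(400,448)),((215,262),(335,395))):
    for k in('p3','p4'):
        T=A['p2'][r[0]*4+28:r[1]*4-28,c[0]*4:c[1]*4]; m=cv2.matchTemplate(A[k][r[0]*4:r[1]*4,c[0]*4:c[1]*4],T,cv2.TM_CCOEFF_NORMED)[:,0]; i=m.argmax(); print(k,(i-28)/4,round(float(m[i]),3))
p=lambda z:proj('scene',rk(230,-100,z))[1]
print('px for 6,12mm',p(38)-p(44),p(32)-p(44))
E
```

```text
p3 1.0 0.939
p4 2.25 0.866
p3 1.75 0.974
p4 3.75 0.951
px for 6,12mm 1.6997484860828251 3.387372310973632
```

```bash
python3 -c "
from h import *
done(); job.close_job()"
```

```text
[461.7 125.9 289.6] [ 0.03  0.58 -1.01] 60.58
the job is handed in; nothing more can be done
```

The job is handed in at 60.6 s of the 72 s allowed, with both balls in the pan as far as my checks show. The job reports no verdict.

- **Weights:** two canisters were loaded, at 3.19 N and 3.26 N, and one was empty at 1.37 N. I tipped the loaded ones into the left and right bays and stood the empty one on the green mat.
- **Last checks:**
  - Image code finds a blue body lying along each saddle.
  - The empty canister shows as one blue patch within about 4 px of where it should be on the mat.
  - The pan's near rim sank 1.75 px after the first push and 3.75 px after the second, where 1.7 and 3.4 px were expected for one and two balls.
  - The gripper was clear of everything.
- **What disagreed:**
  - My first three push strokes missed: the fingertips sat about 24 mm above the stated tool point and passed just over the lid. Going 25 mm lower worked.
  - The pan's front-rim patch showed smaller shifts, 1.0 and 2.25 px, with a weaker match.
  - The viewer limit was reached before the first canister tipped, so everything after that was checked by numbers only. I did not re-measure the bystanders at the end.

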